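# Brace and unscrew a parts canister

### The job

Open the canister that stands in the holder: turn it counter-clockwise (seen from above) by its cap until the lug on its flank bears on the holder's stop post, then keep turning to unscrew the tight cap while the post braces the canister. Stop when the thread lets go, lift the cap straight up without turning it further and finish still holding it level, a few centimetres (about 4) clear above the canister. The canister must stay down in the holder with its lug at the post, and the things around must be left alone.

Things in the scene. Friction and masses are not known exactly. Their poses are not given: they have to be found in the camera images.
- holder: Fixed holder: dark steel base plate 120 x 120 x 8 mm with a round grey plastic well (wall outer diameter 80, inner 71 mm, rim 32 mm above the worktop) and one upright steel stop post beside it. Origin: centre of the plate's underside, on the well's axis. z up; the post is at 225 degrees counter-clockwise (from above) from the holder's +x.
- stop_face (a point): Point on the flat face of the stop post that the canister's lug comes to bear on, 46 mm from the well's axis, 50 mm above the worktop. The face looks clockwise round the well (from above): a lug travelling counter-clockwise runs into it. The post is 12 mm thick, 18 mm radially, its top 60 mm above the worktop.
- pot: Aluminium canister, 68 mm diameter, 70 mm high to the shoulder, then a 38 mm threaded neck up to 88 mm; 0.3 to 0.65 kg. It stands loose in the holder's well on the 8 mm plate and turns there easily (about 1.5 mm play all round). Origin: centre of its underside; z up its axis; +x towards its lug.
- pot_lug (a point): Point on the side of the steel lug on the canister's flank (reaches 53 mm from the axis, 8 mm thick, 36 to 54 mm above the canister's underside): 46 mm from the axis, on the face that leads when turning counter-clockwise. At the start it stands 0.5 to 1.2 rad clockwise of the post; when the lug bears on the post this point meets stop_face.
- cap: Black plastic cap screwed on the canister: skirt 60 mm diameter, 22 mm high, with a round grip on top; 0.07 kg. Origin: centre of the skirt's lower rim, 74 mm above the canister's underside while shut; z up, x as the canister's x while shut. Unscrews counter-clockwise, rises 2 mm, is free after 1.1 rad relative to the canister; runs on a stop at 1.5 rad, still free to lift (1.3 is best).
- cap_grip (a point): Centre of the cap's fluted round grip (42 mm diameter, 20 mm high), half-way up: 32 mm above the cap's origin, 114 mm above the worktop while shut. Grasp from above at any yaw with 40 N or more. The cap is stiff (roughly 0.2 to 0.7 N m), stiffer than the canister in its well, so turning it first carries the canister round to the post. While the thread holds, lifting the cap lifts the canister.
- gauge: Bystander: pressure gauge lying face up, 78 x 55 x 24 mm. Origin: centre of its underside.
- bushing: Bystander: short turned steel bushing, 40 mm diameter, 26 mm high. Origin: centre of its underside.
- spool: Bystander: white spool of seal tape lying flat, 52 mm diameter, 16 mm high. Origin: centre of its underside.
Things that resemble listed ones, but are neither listed nor needed, are in the scene too. Of the things like the cap, leave any that is red, turquoise or yellow; of the rest the larger one is meant.

How it is judged:
On the way, in this order (a step that is already met when the one before it is completed fails the run):
1. the canister is turned until its lug is at the stop post, the cap still screwed on (distance between pot_lug and stop_face below 0.008 m and angle between the x axis of cap and the x axis of pot, either way round below 0.9 rad), for 0.05 s.
2. the cap is unscrewed by more than 1 rad relative to the canister while the lug stays at the post and the canister stays down (distance between pot_lug and stop_face below 0.009 m and angle between the x axis of cap and the x axis of pot, either way round above 1 rad and z of cap in the frame of pot below 0.082 m and z of pot in the frame of holder below 0.013 m and angle between pot's own z axis and vertical below 0.1 rad), for 0.05 s.
At the end, for the whole second after the job is handed in: The cap is held still in the fingers, level within 0.15 rad, 16 to 81 mm above its seated height, within 25 mm of the canister axis, clear of it, turned 0.9 to 2.2 rad from shut; the canister rests upright in the well, its lug within 14 mm of the stop face (z of cap in the frame of pot between 0.09 and 0.155 m and horizontal distance between cap and pot below 0.025 m and angle between cap's own z axis and vertical below 0.15 rad and contact force between cap and the fingers above 2 N and contact force between cap and pot below 0.1 N and linear speed of each of cap, pot below 0.02 m/s and angle between the x axis of cap and the x axis of pot, either way round above 0.9 rad and distance between pot_lug and stop_face below 0.014 m and horizontal distance between pot and holder below 0.006 m and z of pot in the frame of holder below 0.013 m and angle between pot's own z axis and vertical below 0.1 rad); the arm keeps its last pose, push and grip.
It fails at once if the canister is lifted by more than 10 mm or tipped (z of pot in the frame of holder above 0.018 m or angle between pot's own z axis and vertical above 0.2 rad).
It fails at once if a bystander (gauge, bushing, spool) is moved by more than 20 mm (distance of any of gauge, bushing, spool from where it was at the start of the episode above 0.02 m).
It also fails if it takes over 45 s, if anything falls off the work surface, if the arm or the gripper's body presses on something with over 40 N, if the wrist force passes 120 N, or if a joint passes its speed limit or range.

### The arm

A 7-joint arm with a two-finger parallel gripper is mounted at the origin on a cart in front of the work surface, level with it; the furniture and walls round the work are solid. World frame = base frame: x ahead of the robot, y to its left, z up, the work surface at z = 0. Lengths are in m, angles in rad, forces in N, time in s.
With the tool pointing down it reaches from about 0.425 to 0.875 m from the base axis. Payload 4.7 kg.
Tool frame: the origin (TCP) lies at the very end of the fingers, on their centre line; the grasp point (between the pads) lies 19 mm behind it; z points along the fingers, y is the line along which they close (so a half turn about z gives the same grasp; the last joint's range is limited). The gripper opens to 87 mm and grips with 3 to 60 N. Pads are 19 mm wide; open, the fingers measure 117 mm over their backs; the gripper's body (75 mm by 190 mm) begins 51 mm behind the grasp point.
Start: joints at [1.163, 0.321, -0.07, 1.45, 0.023, 1.371, -0.057], TCP at [0.266, -0.593, 0.223] pointing down, gripper open.
Joint ranges: [-2.86, 2.86], [-0.3, 2.09], [-1.38, 1.24], [0.06, 2.45], [-1.56, 4.7], [0.09, 2.05], [-2.69, 2.69]. Speed limits (rad/s): [2.57, 2.57, 3.14, 3.14, 3.14, 3.14, 3.14].

### API

Orientations are given as a rotation vector (axis times angle).
In Python, from bench import ctrl, vision gives the robot as it stands.
- The arm moves only by the tool jog_arm, never from a script. Its argument "increments" is a list of rows, each an object of numbers: "tx", "ty", "tz": the shift along the tool's x, y, z in mm; "wx", "wy", "wz": the turn, a rotation vector about the tool's x, y, z in rad; "gripper": the opening, from 0 (shut) to 1 (fully open). In form: [{"tx": .., "ty": .., "tz": .., "wx": .., "wy": .., "wz": .., "gripper": ..}, ...]. A call has exactly 5 rows; each row is the pose to reach, as a shift and turn from the pose commanded when the call began, along the tool's axes at that moment; what a row does not reach only later rows make up. A row lasts 1/12 s, in which the tool goes at most 41.7 mm and 7.16 degrees, less where a joint would pass 70% of its speed; a pose out of reach is approached as far as the arm can. A call with a gripper value outside its range is refused whole. The fingers move at their own pace and stop on an object; "grip_force" is the grip in N (left out, the last holds). Time passes only in rows, so rows that repeat a pose let the fingers close, or fill a call up. It gives the time, the measured TCP pose, the force, the opening and the grip force at its end, in the units of the state.
- ctrl.get_state(): the state, without advancing time (a new reading comes with each control period).
- vision.get_image(name): name is "scene" or "top" or "wrist"; returns a dict with "color" (480x640x3 uint8, blue, green, red), "fx", "fy", "cx", "cy" (pixels), "extrinsics" (4x4, takes a point from world to camera coordinates). Camera axes: x right, y down, z forward; pixel columns grow to the right and rows downward; lengths in m; the calibration is good to about 2 mm. A picture is of the moment at which its call begins. There is no depth.
- ctrl.close_job(): hands the job in; it is judged then, once.
Trained networks look in the newest picture that a camera, given by its name, has taken for a name from the list of things; names that differ only in an ending like _2 or _b are one class to them, and where a whole thing is asked for, a point or a joint stands for the part that bears it (a point fixed in the world has none). Each returns a list of dicts, best first, with "conf" (0 to 1); they miss things now and then, are a little off and sometimes report something else, mostly with a low value. They report only what shows in the picture. A call takes as long as a camera call. They do not tell look-alikes from the thing itself.
- vision.spot_in(camera, thing): "bbox" ([left, top, right, bottom] in pixels, round what is visible of it).
The state is a dict: "time": time; "joint_positions": joint angles; "qd": joint speeds; "joint_torque": joint torques, N m; "position": TCP position; "tool_rot": TCP orientation; "ft_force": force on the tool from outside, world axes, zero at the start; "torque": the same for the moment, N m; "grip_width": opening from 0.0 (shut) to 1.0 (fully open); "grip_force": force on a finger pad.
Only numpy, scipy, OpenCV 4.12 (cv2) and the standard library are available. Lean on these libraries where they do the work, as an engineer would, in place of code of your own. Each camera call takes 0.05 s, during which the arm holds its last target. There are 200 camera calls.

## Working session

There is one attempt and no reset: what is moved stays moved. The work goes in short steps, Python scripts to look and compute and a tool call to move; the robot and the scene stay as the last step left them, time stands still between calls to the robot, and variables do not carry over. Pictures are saved under pics/ and viewed, at most 10 in all, crops included, and the job is handed in when it is done.

Besides the shell and the picture viewer there is one more tool, called by a JSON object that holds its "method" and its "body". jog_arm: Moves the arm, as the interface text tells. Its arguments: {"type":"object","properties":{"increments":{"type":"array"},"grip_force":{"type":"number"}},"required":["increments"]}

```bash
mkdir -p pics; cat > h.py <<'E'
import numpy as np, cv2
from bench import ctrl, vision
def ray(im,u,v):
    E=np.array(im["extrinsics"]);R=E[:3,:3];t=E[:3,3]
    d=R.T@np.array([(u-im["cx"])/im["fx"],(v-im["cy"])/im["fy"],1]);return -R.T@t,d
def at_z(im,u,v,z):
    o,d=ray(im,u,v);return o+d*(z-o[2])/d[2]
def proj(im,p):
    E=np.array(im["extrinsics"]);c=E[:3,:3]@np.array(p)+E[:3,3]
    return im["fx"]*c[0]/c[2]+im["cx"],im["fy"]*c[1]/c[2]+im["cy"]
E
python3 - <<'E'
from h import *
s=ctrl.get_state();print(s["time"],s["position"],s["tool_rot"])
for c in("scene","top"):
    im=vision.get_image(c);cv2.imwrite(f"pics/{c}0.png",im["color"])
    print(c,im["fx"],ray(im,320,240)[0].round(3))
    for n in("cap","cap_grip","pot","pot_lug","holder","gauge","bushing","spool"):
        print(n,[(np.round(d["bbox"]).astype(int).tolist(),round(d["conf"],2)) for d in vision.spot_in(c,n)])
E
```

```text
0.0 [ 0.26582928 -0.59255547  0.22142841] [-3.07012654e+00 -6.57381065e-01  8.22401835e-04]
scene 513.7091411154794 [ 0.056 -0.486  0.589]
cap [([216, 303, 255, 343], 0.87), ([292, 265, 316, 294], 0.8), ([326, 378, 373, 426], 0.8), ([278, 338, 308, 370], 0.77), ([342, 256, 382, 301], 0.73)]
cap_grip [([290, 267, 314, 298], 0.95), ([275, 337, 310, 373], 0.83), ([340, 257, 386, 299], 0.81), ([324, 373, 370, 426], 0.75), ([212, 302, 250, 345], 0.56)]
pot [([335, 285, 384, 328], 0.56)]
pot_lug [([336, 288, 381, 327], 0.74)]
holder [([306, 296, 408, 365], 0.73), ([343, 257, 380, 299], 0.7)]
gauge [([360, 245, 390, 275], 0.64)]
bushing [([432, 298, 456, 319], 0.68)]
spool []
top 468.5986582721058 [ 0.495 -0.034  0.946]
cap [([304, 240, 331, 261], 0.79), ([409, 304, 441, 334], 0.69), ([358, 301, 382, 326], 0.62), ([297, 306, 329, 342], 0.61), ([371, 237, 406, 271], 0.57)]
cap_grip [([362, 302, 380, 328], 0.93), ([306, 239, 330, 261], 0.91), ([415, 306, 444, 336], 0.91), ([297, 311, 327, 340], 0.88), ([373, 234, 408, 266], 0.82)]
pot [([335, 174, 363, 206], 0.64), ([366, 236, 398, 282], 0.54), ([443, 240, 472, 266], 0.44)]
pot_lug [([363, 238, 392, 280], 0.59)]
holder [([349, 220, 416, 288], 0.57)]
gauge [([336, 173, 364, 211], 0.84)]
bushing [([416, 187, 438, 208], 0.62)]
spool [([444, 239, 472, 264], 0.91)]
```

```bash
python3 - <<'E'
import cv2
a=cv2.imread("pics/scene0.png")[220:450,190:480];b=cv2.imread("pics/top0.png")[150:360,270:500]
cv2.imwrite("pics/sc.png",cv2.resize(a,None,fx=2.7,fy=2.6,interpolation=2));cv2.imwrite("pics/tc.png",cv2.resize(b,None,fx=2.8,fy=2.8,interpolation=2))
E
```

```text
(no output)
```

View pics/sc.png

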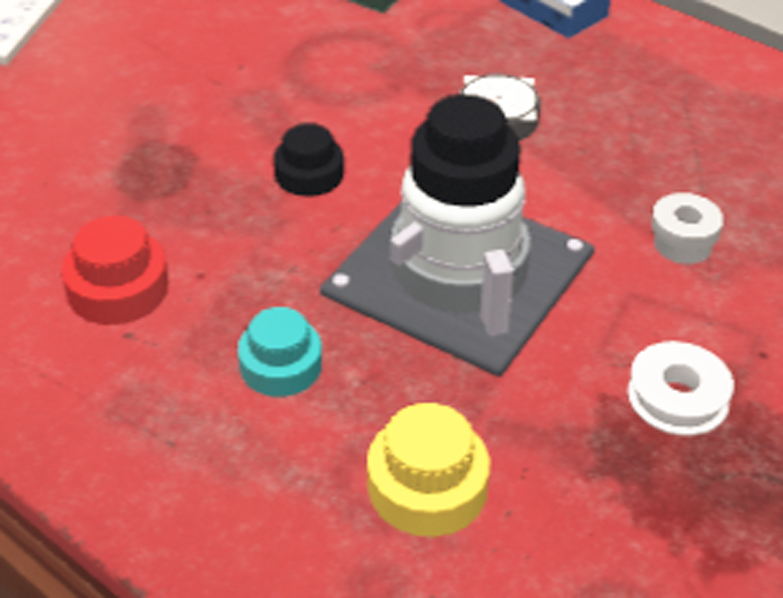

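View pics/tc.png

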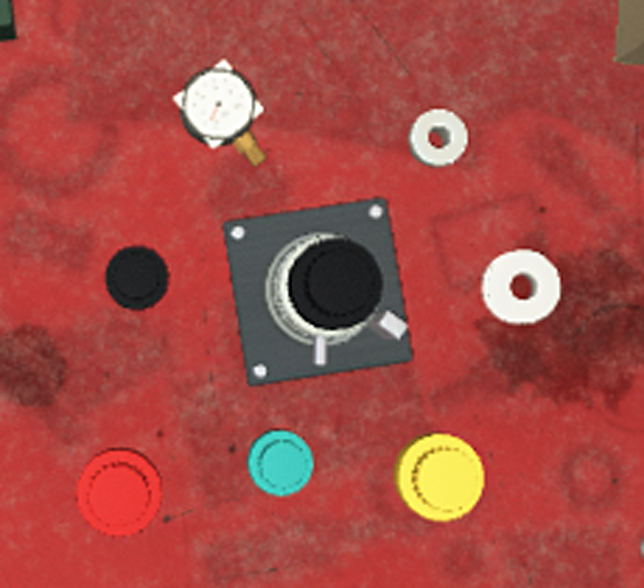

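The view shows a canister with a black cap in the holder. The lug is at about crop (320,349) and the post at (391,325). There are two black caps: the small one on the table at top px (319,249) and the large one on the canister at (390,251). Red (312,326), turquoise (370,315) and yellow (427,320) are excluded. The one meant is the larger black cap at (390,251), and the enlarged crops confirm this.

```bash
python3 - <<'E'
from h import *
from scipy.spatial.transform import Rotation as R
im=vision.get_image("top")
P=lambda x,y,z:at_z(im,270+(x+.5)/2.8-.5,150+(y+.5)/2.8-.5,z)
C=np.mean([P(*c,.008) for c in((224,222),(384,198),(412,358),(249,385))],0)
print("plate",C.round(4),"griptop",P(338,282,.124).round(4),"skirt",P(336.5,283,.104).round(4))
a=lambda p:np.arctan2(*(p-C)[1::-1])
post=P(393,323,.06);lug=P(320,349,.062)
print("post",post.round(4),a(post),"lug",lug.round(4),a(lug))
s=ctrl.get_state();M=R.from_rotvec(s["tool_rot"]).as_matrix();print(M.round(3))
d=np.array([*C[:2],.25])-s["position"];print("tool shift mm",(M.T@d*1000).round())
sc=vision.get_image("scene");print(proj(sc,[*C[:2],.124]))
E
```

```text
plate [ 0.5384 -0.1511  0.008 ] griptop [ 0.5379 -0.1498  0.124 ] skirt [ 0.5383 -0.1516  0.104 ]
post [ 0.5126 -0.195   0.06  ] -2.101880626252989 lug [ 0.4963 -0.1448  0.062 ] 2.992834347482852
[[ 0.912  0.409  0.   ]
 [ 0.409 -0.912 -0.   ]
 [-0.     0.    -1.   ]]
tool shift mm [ 429. -292.  -27.]
(np.float64(362.33360691161846), np.float64(263.11267434612705))
```

{"method": "jog_arm", "body": {"increments": [{"tx": 34,"ty": -23,"tz": 0,"wz": 0.1,"gripper": 1},{"tx": 68,"ty": -46,"tz": 0,"wz": 0.2,"gripper": 1},{"tx": 102,"ty": -69,"tz": 0,"wz": 0.3,"gripper": 1},{"tx": 136,"ty": -92,"tz": 0,"wz": 0.4,"gripper": 1},{"tx": 170,"ty": -116,"tz": 0,"wz": 0.42,"gripper": 1}]}}

```text
validation failed for argument at $.in...
```

```bash
cat > go.py <<'E'
from h import *
import sys
from scipy.spatial.transform import Rotation as R
def go(t):
    s=ctrl.get_state();M=R.from_rotvec(s["tool_rot"]).as_matrix()
    print(round(s["time"],2),"tcp",np.round(s["position"],4),"q",np.round(s["joint_positions"],2),"yaw",round(np.arctan2(M[1,0],M[0,0]),3),"tilt",np.arccos(-M[2,2]).round(3),"ft",np.round(s["ft_force"],1),np.round(s["torque"],2),"g",s["grip_width"],s["grip_force"])
    print("shift",(M.T@(np.array(t)-s["position"])*1000).round(1))
if __name__=="__main__": go([float(v) for v in sys.argv[1:4]])
E
python3 go.py .538 -.151 .2
```

```text
1.0 tcp [ 0.2661 -0.593   0.2226] q [ 1.16  0.32 -0.07  1.45  0.02  1.37 -0.06] yaw 0.422 tilt 0.0 ft [ 0.3 -1.2  0.5] [ 0.07 -0.01  0.01] g 0.9962701422350537 0.0
shift [ 429.  -292.    22.6]
```

{"method": "jog_arm", "body": {"increments": [{"tx": 34,"ty": -23,"tz": 0,"wx": 0,"wy": 0,"wz": 0.1,"gripper": 1},{"tx": 68,"ty": -46,"tz": 0,"wx": 0,"wy": 0,"wz": 0.2,"gripper": 1},{"tx": 102,"ty": -69,"tz": 0,"wx": 0,"wy": 0,"wz": 0.3,"gripper": 1},{"tx": 136,"ty": -92,"tz": 0,"wx": 0,"wy": 0,"wz": 0.4,"gripper": 1},{"tx": 170,"ty": -116,"tz": 0,"wx": 0,"wy": 0,"wz": 0.42,"gripper": 1}]}}

```text
time: 1.42
position: [0.3744, -0.416, 0.2227]
tool_rot: [3.141, -0.005, 0.001]
ft_force: [0.1, -0.3, 0.0]
grip_width: 0.998
grip_force: 0.0
```

```bash
python3 go.py .538 -.151 .2
```

```text
1.42 tcp [ 0.3744 -0.416   0.2227] q [ 0.92  0.13 -0.15  1.68  0.02  1.33 -0.8 ] yaw -0.003 tilt 0.001 ft [ 0.1 -0.3  0. ] [0.01 0.01 0.  ] g 0.9980497613999539 0.0
shift [ 162.8 -265.5   22.6]
```

{"method": "jog_arm", "body": {"increments": [{"tx": 20,"ty": -33,"tz": 0,"wx": 0,"wy": 0,"wz": 0,"gripper": 1},{"tx": 40,"ty": -66,"tz": 0,"wx": 0,"wy": 0,"wz": 0,"gripper": 1},{"tx": 60,"ty": -99,"tz": 0,"wx": 0,"wy": 0,"wz": 0,"gripper": 1},{"tx": 80,"ty": -132,"tz": 0,"wx": 0,"wy": 0,"wz": 0,"gripper": 1},{"tx": 100,"ty": -164,"tz": 0,"wx": 0,"wy": 0,"wz": 0,"gripper": 1}]}}

```text
time: 1.83
position: [0.4742, -0.2516, 0.223]
tool_rot: [3.141, 0.003, 0.001]
ft_force: [1.7, -0.4, 0.2]
grip_width: 0.998
grip_force: 0.0
```

{"method": "jog_arm", "body": {"increments": [{"tx": 20,"ty": -33,"tz": 0,"wx": 0,"wy": 0,"wz": 0,"gripper": 1},{"tx": 40,"ty": -66,"tz": 0,"wx": 0,"wy": 0,"wz": 0,"gripper": 1},{"tx": 64,"ty": -101,"tz": 0,"wx": 0,"wy": 0,"wz": 0,"gripper": 1},{"tx": 64,"ty": -101,"tz": 0,"wx": 0,"wy": 0,"wz": 0,"gripper": 1},{"tx": 64,"ty": -101,"tz": 0,"wx": 0,"wy": 0,"wz": 0,"gripper": 1}]}}

```text
time: 2.25
position: [0.5386, -0.1487, 0.2227]
tool_rot: [-3.141, -0.013, -0.001]
ft_force: [0.2, -1.4, 0.3]
grip_width: 0.999
grip_force: 0.0
```

```bash
python3 go.py .538 -.151 .108; python3 - <<'E'
from h import *
im=vision.get_image("wrist");cv2.imwrite("pics/w1.png",im["color"])
for z in(.104,.124):print(z,proj(im,[.538,-.151,z]))
for d in vision.spot_in("wrist","cap_grip")[:3]+vision.spot_in("wrist","cap")[:3]: print(d)
E
```

```text
2.25 tcp [ 0.5386 -0.1487  0.2227] q [ 0.59  0.15 -0.4   1.67  0.06  1.33 -1.39] yaw 0.008 tilt 0.001 ft [ 0.2 -1.4  0.3] [-0.01  0.04 -0.01] g 0.9991176750166035 0.0
shift [ -0.7   2.4 114.7]
0.104 (np.float64(324.1289269542599), np.float64(236.19635006425779))
0.124 (np.float64(324.34449166293183), np.float64(242.66469004812055))
{'bbox': [367.8, 298.6, 406.7, 357.7], 'conf': 0.97}
{'bbox': [185.8, 181.0, 230.4, 223.5], 'conf': 0.8}
{'bbox': [283.8, 297.3, 315.5, 313.0], 'conf': 0.76}
{'bbox': [277.3, 287.9, 316.2, 312.7], 'conf': 0.89}
{'bbox': [293.1, 199.9, 358.6, 274.3], 'conf': 0.85}
{'bbox': [366.2, 297.9, 409.9, 351.7], 'conf': 0.7}
```

View pics/w1.png

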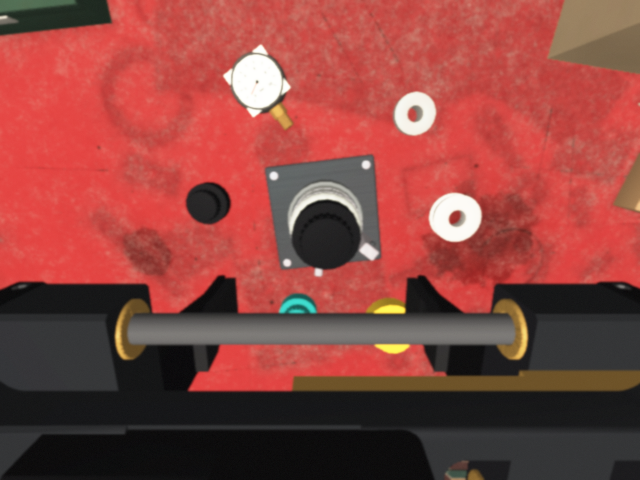

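The wrist picture shows the large cap at about (326,235), centred between the fingers and within about 2 px of the prediction. Descending now.

{"method": "jog_arm", "body": {"increments": [{"tx": -0.6,"ty": 2.8,"tz": 30,"wx": 0,"wy": 0,"wz": 0,"gripper": 1},{"tx": -0.6,"ty": 2.8,"tz": 60,"wx": 0,"wy": 0,"wz": 0,"gripper": 1},{"tx": -0.6,"ty": 2.8,"tz": 85,"wx": 0,"wy": 0,"wz": 0,"gripper": 1},{"tx": -0.6,"ty": 2.8,"tz": 105,"wx": 0,"wy": 0,"wz": 0,"gripper": 1},{"tx": -0.6,"ty": 2.8,"tz": 115.5,"wx": 0,"wy": 0,"wz": 0,"gripper": 1}]}}

```text
time: 2.82
position: [0.534, -0.1568, 0.1042]
tool_rot: [-3.141, 0.002, 0.007]
ft_force: [-1.2, -0.4, -0.3]
grip_width: 1.002
grip_force: 0.0
```

{"method": "jog_arm", "body": {"increments": [{"tx": 0,"ty": 0,"tz": 0,"wx": 0,"wy": 0,"wz": 0,"gripper": 0.3},{"tx": 0,"ty": 0,"tz": 0,"wx": 0,"wy": 0,"wz": 0,"gripper": 0.3},{"tx": 0,"ty": 0,"tz": 0,"wx": 0,"wy": 0,"wz": 0,"gripper": 0.3},{"tx": 0,"ty": 0,"tz": 0,"wx": 0,"wy": 0,"wz": 0,"gripper": 0.3},{"tx": 0,"ty": 0,"tz": 0,"wx": 0,"wy": 0,"wz": 0,"gripper": 0.3}], "grip_force": 55}}

```text
time: 3.23
position: [0.5376, -0.1555, 0.1085]
tool_rot: [3.141, 0.003, 0.004]
ft_force: [0.5, 0.2, -0.4]
grip_width: 0.711
grip_force: 0.0
```

```bash
python3 go.py .538 -.1515 .1065
```

```text
3.23 tcp [ 0.5376 -0.1555  0.1085] q [ 0.58  0.24 -0.39  1.81  0.1   1.11 -1.41] yaw 0.002 tilt 0.003 ft [ 0.5  0.2 -0.4] [ 0.05  0.03 -0.06] g 0.7111973599533814 0.0
shift [ 0.4 -4.   2. ]
```

{"method": "jog_arm", "body": {"increments": [{"tx": 0,"ty": -3.5,"tz": 1.5,"wx": 0,"wy": 0,"wz": 0,"gripper": 0.65},{"tx": 0,"ty": -3.5,"tz": 1.5,"wx": 0,"wy": 0,"wz": 0,"gripper": 0.65},{"tx": 0,"ty": -3.5,"tz": 1.5,"wx": 0,"wy": 0,"wz": 0,"gripper": 0.65},{"tx": 0,"ty": -3.5,"tz": 1.5,"wx": 0,"wy": 0,"wz": 0,"gripper": 0.65},{"tx": 0,"ty": -3.5,"tz": 1.5,"wx": 0,"wy": 0,"wz": 0,"gripper": 0.65}]}}

```text
time: 3.65
position: [0.5366, -0.1516, 0.1055]
tool_rot: [3.141, 0.003, -0.0]
ft_force: [0.0, 1.3, -0.7]
grip_width: 0.65
grip_force: 0.0
```

```bash
python3 - <<'E'
from h import *
from go import go
im=vision.get_image("wrist");a=im["color"][150:400,180:480]
cv2.imwrite("pics/w2.png",cv2.resize(a,None,fx=2,fy=2,interpolation=2))
b=vision.get_image("top")["color"];go([.538,-.1515,.1065])
E
```

```text
3.75 tcp [ 0.5366 -0.1517  0.1055] q [ 0.58  0.24 -0.39  1.81  0.1   1.11 -1.42] yaw 0.002 tilt 0.0 ft [-0.3  0.6  0.3] [0.04 0.07 0.03] g 0.6506549652234047 0.0
shift [ 1.4 -0.2 -1. ]
```

View pics/w2.png

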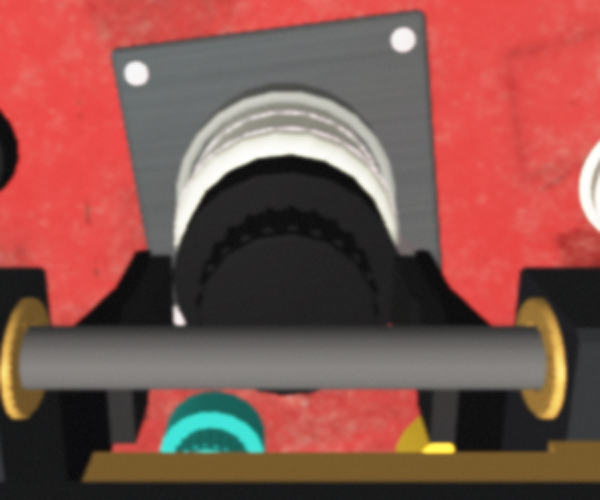

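The cap grip lies between the fingers at about crop (290,285), with the finger midpoint at about 283. Closing.

{"method": "jog_arm", "body": {"increments": [{"tx": 1.2,"ty": 0.5,"tz": -0.5,"wx": 0,"wy": 0,"wz": 0,"gripper": 0.6},{"tx": 1.2,"ty": 0.5,"tz": -0.5,"wx": 0,"wy": 0,"wz": 0,"gripper": 0.3},{"tx": 1.2,"ty": 0.5,"tz": -0.5,"wx": 0,"wy": 0,"wz": 0,"gripper": 0.3},{"tx": 1.2,"ty": 0.5,"tz": -0.5,"wx": 0,"wy": 0,"wz": 0,"gripper": 0.3},{"tx": 1.2,"ty": 0.5,"tz": -0.5,"wx": 0,"wy": 0,"wz": 0,"gripper": 0.3}], "grip_force": 55}}

```text
time: 4.17
position: [0.5378, -0.1523, 0.106]
tool_rot: [3.141, 0.003, 0.0]
ft_force: [0.2, -1.0, 0.1]
grip_width: 0.468
grip_force: 55.0
```

{"method": "jog_arm", "body": {"increments": [{"tx": 0,"ty": 0,"tz": 0,"wx": 0,"wy": 0,"wz": 0,"gripper": 0.3},{"tx": 0,"ty": 0,"tz": 0,"wx": 0,"wy": 0,"wz": -0.04,"gripper": 0.3},{"tx": 0,"ty": 0,"tz": 0,"wx": 0,"wy": 0,"wz": -0.08,"gripper": 0.3},{"tx": 0,"ty": 0,"tz": 0,"wx": 0,"wy": 0,"wz": -0.12,"gripper": 0.3},{"tx": 0,"ty": 0,"tz": 0,"wx": 0,"wy": 0,"wz": -0.16,"gripper": 0.3}]}}

```text
time: 4.58
position: [0.5377, -0.152, 0.106]
tool_rot: [-3.131, -0.257, 0.0]
ft_force: [-0.3, -0.3, 0.3]
grip_width: 0.469
grip_force: 55.0
```

```bash
python3 go.py .538 -.1515 .1065
```

```text
4.58 tcp [ 0.5377 -0.152   0.106 ] q [ 0.59  0.24 -0.41  1.81  0.11  1.11 -1.26] yaw 0.164 tilt 0.0 ft [-0.3 -0.3  0.3] [ 0.08  0.01 -0.03] g 0.46907331773965466 55.000144243240356
shift [ 0.3 -0.5 -0.5]
```

{"method": "jog_arm", "body": {"increments": [{"tx": 0,"ty": 0,"tz": 0,"wx": 0,"wy": 0,"wz": -0.1,"gripper": 0.3},{"tx": 0,"ty": 0,"tz": 0,"wx": 0,"wy": 0,"wz": -0.2,"gripper": 0.3},{"tx": 0,"ty": 0,"tz": 0,"wx": 0,"wy": 0,"wz": -0.3,"gripper": 0.3},{"tx": 0,"ty": 0,"tz": 0,"wx": 0,"wy": 0,"wz": -0.4,"gripper": 0.3},{"tx": 0,"ty": 0,"tz": 0,"wx": 0,"wy": 0,"wz": -0.5,"gripper": 0.3}]}}

```text
time: 5.0
position: [0.5378, -0.152, 0.106]
tool_rot: [-2.968, -1.028, 0.0]
ft_force: [-0.4, 0.6, 0.9]
grip_width: 0.464
grip_force: 55.0
```

```bash
python3 - <<'E'
from h import *
from go import go
go([.5377,-.152,.106])
b=vision.get_image("scene");im=vision.get_image("top")
A=cv2.resize(b["color"][230:380,280:430],(390,390),interpolation=2);B=cv2.resize(im["color"][205:305,330:430],(390,390),interpolation=2)
cv2.imwrite("pics/m1.png",cv2.hconcat([A,B]))
E
```

```text
5.0 tcp [ 0.5378 -0.152   0.106 ] q [ 0.64  0.25 -0.47  1.81  0.13  1.11 -0.78] yaw 0.667 tilt 0.0 ft [-0.4  0.6  0.9] [ 0.03 -0.    0.02] g 0.46375416879555487 54.99822378158569
shift [-0.1 -0.   0. ]
```

View pics/m1.png

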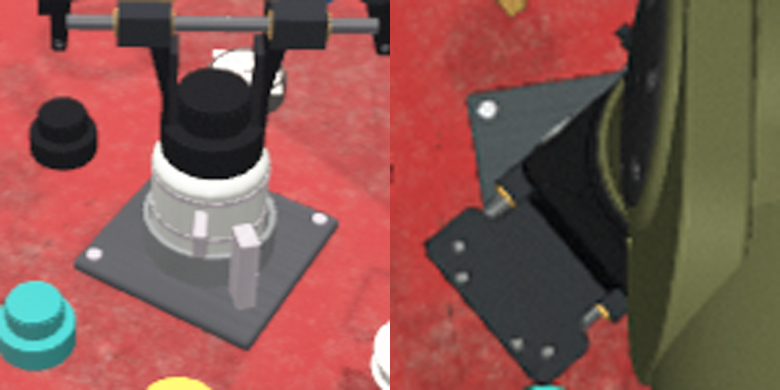

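The scene view shows the lug at crop (200,232), carried along with the cap and still short of the post at (245,260). I'm continuing slowly.

{"method": "jog_arm", "body": {"increments": [{"tx": 0,"ty": 0,"tz": 0,"wx": 0,"wy": 0,"wz": -0.07,"gripper": 0.3},{"tx": 0,"ty": 0,"tz": 0,"wx": 0,"wy": 0,"wz": -0.14,"gripper": 0.3},{"tx": 0,"ty": 0,"tz": 0,"wx": 0,"wy": 0,"wz": -0.2,"gripper": 0.3},{"tx": 0,"ty": 0,"tz": 0,"wx": 0,"wy": 0,"wz": -0.25,"gripper": 0.3},{"tx": 0,"ty": 0,"tz": 0,"wx": 0,"wy": 0,"wz": -0.25,"gripper": 0.3}]}}

```text
time: 5.52
position: [0.5378, -0.1521, 0.1061]
tool_rot: [-2.822, -1.381, 0.0]
ft_force: [0.7, 0.8, -0.3]
grip_width: 0.476
grip_force: 55.0
```

```bash
python3 go.py .5377 -.152 .106
```

```text
5.52 tcp [ 0.5378 -0.1521  0.1061] q [ 0.67  0.25 -0.5   1.81  0.14  1.11 -0.54] yaw 0.91 tilt 0.0 ft [ 0.7  0.8 -0.3] [ 0.02 -0.03  0.04] g 0.4761582333982792 54.99886929988861
shift [ 0.1 -0.1  0.1]
```

{"method": "jog_arm", "body": {"increments": [{"tx": 0,"ty": 0,"tz": 0,"wx": 0,"wy": 0,"wz": -0.03,"gripper": 0.3},{"tx": 0,"ty": 0,"tz": 0,"wx": 0,"wy": 0,"wz": -0.06,"gripper": 0.3},{"tx": 0,"ty": 0,"tz": 0,"wx": 0,"wy": 0,"wz": -0.09,"gripper": 0.3},{"tx": 0,"ty": 0,"tz": 0,"wx": 0,"wy": 0,"wz": -0.12,"gripper": 0.3},{"tx": 0,"ty": 0,"tz": 0,"wx": 0,"wy": 0,"wz": -0.12,"gripper": 0.3}]}}

```text
time: 5.93
position: [0.5372, -0.1517, 0.1061]
tool_rot: [-2.734, -1.545, 0.001]
ft_force: [-1.6, 1.6, 2.6]
grip_width: 0.474
grip_force: 55.0
```

```bash
python3 go.py .5377 -.152 .106
```

```text
5.93 tcp [ 0.5372 -0.1517  0.1061] q [ 0.68  0.26 -0.52  1.81  0.14  1.12 -0.42] yaw 1.029 tilt 0.002 ft [-1.6  1.6  2.6] [ 0.29  0.49 -0.2 ] g 0.47392532551623434 55.00049114227295
shift [-0.   0.6  0.1]
```

{"method": "jog_arm", "body": {"increments": [{"tx": 0,"ty": 0,"tz": 0,"wx": 0,"wy": 0,"wz": -0.03,"gripper": 0.3},{"tx": 0,"ty": 0,"tz": 0,"wx": 0,"wy": 0,"wz": -0.06,"gripper": 0.3},{"tx": 0,"ty": 0,"tz": -0.1,"wx": 0,"wy": 0,"wz": -0.09,"gripper": 0.3},{"tx": 0,"ty": 0,"tz": -0.2,"wx": 0,"wy": 0,"wz": -0.12,"gripper": 0.3},{"tx": 0,"ty": 0,"tz": -0.2,"wx": 0,"wy": 0,"wz": -0.14,"gripper": 0.3}], "grip_force": 60}}

```text
time: 6.35
position: [0.5376, -0.1517, 0.1063]
tool_rot: [-2.619, -1.734, 0.0]
ft_force: [-1.9, 1.7, 1.7]
grip_width: 0.469
grip_force: 60.0
```

```bash
python3 - <<'E'
from h import *
from go import go
go([.5377,-.152,.106])
b=vision.get_image("scene")
cv2.imwrite("pics/m2.png",cv2.resize(b["color"][230:380,280:430],(590,590),interpolation=2))
E
```

```text
6.35 tcp [ 0.5376 -0.1517  0.1063] q [ 0.7   0.26 -0.54  1.81  0.15  1.12 -0.29] yaw 1.17 tilt 0.001 ft [-1.9  1.7  1.7] [ 0.32  0.34 -0.36] g 0.4691656645074887 60.00008583068848
shift [-0.2  0.2  0.3]
```

View pics/m2.png

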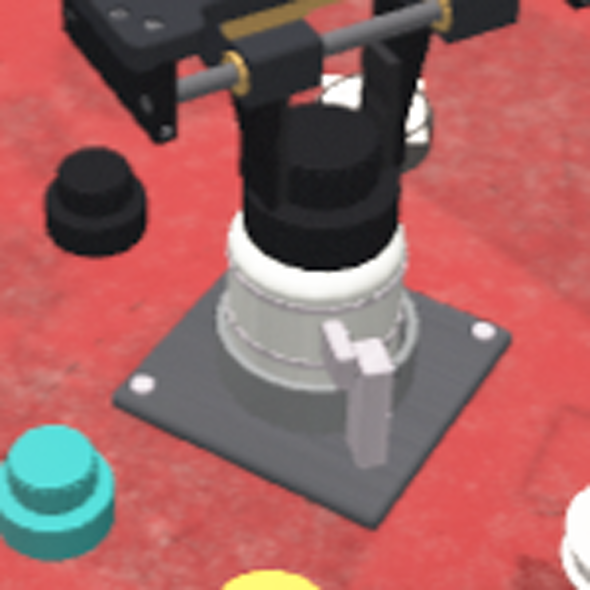

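The lug at crop (340,350) is against the post at (370,390), and the torque is building. Now unscrewing, with the hand rising along with the thread.

{"method": "jog_arm", "body": {"increments": [{"tx": 0,"ty": 0,"tz": -0.2,"wx": 0,"wy": 0,"wz": -0.08,"gripper": 0.3},{"tx": 0,"ty": 0,"tz": -0.3,"wx": 0,"wy": 0,"wz": -0.16,"gripper": 0.3},{"tx": 0,"ty": 0,"tz": -0.4,"wx": 0,"wy": 0,"wz": -0.24,"gripper": 0.3},{"tx": 0,"ty": 0,"tz": -0.6,"wx": 0,"wy": 0,"wz": -0.32,"gripper": 0.3},{"tx": 0,"ty": 0,"tz": -0.7,"wx": 0,"wy": 0,"wz": -0.4,"gripper": 0.3}]}}

```text
time: 6.82
position: [0.5379, -0.1513, 0.1071]
tool_rot: [-2.218, -2.224, -0.001]
ft_force: [-1.6, 3.2, 2.8]
grip_width: 0.47
grip_force: 60.0
```

```bash
python3 go.py .5377 -.152 .106
```

```text
6.82 tcp [ 0.5379 -0.1513  0.1071] q [ 0.74  0.27 -0.59  1.8   0.16  1.12  0.1 ] yaw 1.573 tilt 0.001 ft [-1.6  3.2  2.8] [ 0.49  0.23 -0.4 ] g 0.4702930177850356 60.00149130821228
shift [-0.7 -0.2  1.1]
```

{"method": "jog_arm", "body": {"increments": [{"tx": 0,"ty": 0,"tz": -0.2,"wx": 0,"wy": 0,"wz": -0.08,"gripper": 0.3},{"tx": 0,"ty": 0,"tz": -0.3,"wx": 0,"wy": 0,"wz": -0.16,"gripper": 0.3},{"tx": 0,"ty": 0,"tz": -0.4,"wx": 0,"wy": 0,"wz": -0.24,"gripper": 0.3},{"tx": 0,"ty": 0,"tz": -0.6,"wx": 0,"wy": 0,"wz": -0.32,"gripper": 0.3},{"tx": 0,"ty": 0,"tz": -0.7,"wx": 0,"wy": 0,"wz": -0.4,"gripper": 0.3}]}}

```text
time: 7.23
position: [0.5381, -0.1514, 0.1081]
tool_rot: [1.732, 2.621, 0.001]
ft_force: [-2.0, 1.7, 5.8]
grip_width: 0.471
grip_force: 60.0
```

```bash
python3 go.py .5377 -.152 .106
```

```text
7.23 tcp [ 0.5381 -0.1514  0.1081] q [ 0.79  0.28 -0.65  1.8   0.18  1.12  0.49] yaw 1.974 tilt 0.001 ft [-2.   1.7  5.8] [ 0.44  0.25 -0.28] g 0.4712348693137106 60.00174701213837
shift [-0.4 -0.6  2.1]
```

{"method": "jog_arm", "body": {"increments": [{"tx": 0,"ty": 0,"tz": -0.2,"wx": 0,"wy": 0,"wz": -0.08,"gripper": 0.3},{"tx": 0,"ty": 0,"tz": -0.3,"wx": 0,"wy": 0,"wz": -0.16,"gripper": 0.3},{"tx": 0,"ty": 0,"tz": -0.3,"wx": 0,"wy": 0,"wz": -0.24,"gripper": 0.3},{"tx": 0,"ty": 0,"tz": -0.3,"wx": 0,"wy": 0,"wz": -0.32,"gripper": 0.3},{"tx": 0,"ty": 0,"tz": -0.3,"wx": 0,"wy": 0,"wz": -0.32,"gripper": 0.3}]}}

```text
time: 7.65
position: [0.5384, -0.1518, 0.1089]
tool_rot: [1.292, 2.863, 0.0]
ft_force: [-1.7, 2.0, 4.9]
grip_width: 0.471
grip_force: 60.0
```

```bash
python3 go.py .5377 -.152 .106
```

```text
7.65 tcp [ 0.5384 -0.1518  0.1089] q [ 0.83  0.28 -0.69  1.8   0.2   1.13  0.8 ] yaw 2.294 tilt 0.001 ft [-1.7  2.   4.9] [ 0.3   0.17 -0.02] g 0.4705000115333117 60.00070631504059
shift [ 0.3 -0.6  2.9]
```

The torque has dropped to about 0, so the thread has let go. I'll try a small lift first.

{"method": "jog_arm", "body": {"increments": [{"tx": 0,"ty": 0,"tz": -1,"wx": 0,"wy": 0,"wz": 0,"gripper": 0.3},{"tx": 0,"ty": 0,"tz": -2,"wx": 0,"wy": 0,"wz": 0,"gripper": 0.3},{"tx": 0,"ty": 0,"tz": -3,"wx": 0,"wy": 0,"wz": 0,"gripper": 0.3},{"tx": 0,"ty": 0,"tz": -4,"wx": 0,"wy": 0,"wz": 0,"gripper": 0.3},{"tx": 0,"ty": 0,"tz": -4,"wx": 0,"wy": 0,"wz": 0,"gripper": 0.3}]}}

```text
time: 8.07
position: [0.5379, -0.1523, 0.1119]
tool_rot: [1.296, 2.862, -0.0]
ft_force: [0.0, -0.1, -0.6]
grip_width: 0.471
grip_force: 60.0
```

```bash
python3 go.py .5377 -.152 .106
```

```text
8.07 tcp [ 0.5379 -0.1523  0.1119] q [ 0.83  0.28 -0.69  1.8   0.2   1.14  0.8 ] yaw 2.291 tilt 0.0 ft [ 0.  -0.1 -0.6] [ 0.08 -0.12  0.02] g 0.4709770801009601 59.99928832054138
shift [0.3 0.1 5.9]
```

{"method": "jog_arm", "body": {"increments": [{"tx": 0,"ty": 0,"tz": -8,"wx": 0,"wy": 0,"wz": 0,"gripper": 0.3},{"tx": 0,"ty": 0,"tz": -17,"wx": 0,"wy": 0,"wz": 0,"gripper": 0.3},{"tx": 0,"ty": 0,"tz": -26,"wx": 0,"wy": 0,"wz": 0,"gripper": 0.3},{"tx": 0,"ty": 0,"tz": -35,"wx": 0,"wy": 0,"wz": 0,"gripper": 0.3},{"tx": 0,"ty": 0,"tz": -42,"wx": 0,"wy": 0,"wz": 0,"gripper": 0.3}]}}

```text
time: 8.48
position: [0.5385, -0.1522, 0.1557]
tool_rot: [1.294, 2.861, -0.0]
ft_force: [0.2, 0.0, -1.1]
grip_width: 0.472
grip_force: 60.0
```

{"method": "jog_arm", "body": {"increments": [{"tx": 0,"ty": 0,"tz": 0,"wx": 0,"wy": 0,"wz": 0,"gripper": 0.3},{"tx": 0,"ty": 0,"tz": 0,"wx": 0,"wy": 0,"wz": 0,"gripper": 0.3},{"tx": 0,"ty": 0,"tz": 0,"wx": 0,"wy": 0,"wz": 0,"gripper": 0.3},{"tx": 0,"ty": 0,"tz": 0,"wx": 0,"wy": 0,"wz": 0,"gripper": 0.3},{"tx": 0,"ty": 0,"tz": 0,"wx": 0,"wy": 0,"wz": 0,"gripper": 0.3}]}}

```text
time: 8.9
position: [0.5374, -0.152, 0.1534]
tool_rot: [-1.295, -2.861, 0.0]
ft_force: [0.2, 0.3, 0.8]
grip_width: 0.468
grip_force: 60.0
```

```bash
python3 - <<'E'
from h import *
from go import go
b=vision.get_image("scene");go([.5377,-.152,.106])
cv2.imwrite("pics/m3.png",cv2.resize(b["color"][210:360,280:430],(590,590),interpolation=2))
E
```

```text
8.95 tcp [ 0.5375 -0.152   0.1534] q [ 0.85  0.24 -0.7   1.75  0.16  1.21  0.82] yaw 2.292 tilt 0.001 ft [ 0.6  0.2 -1.3] [ 0.06 -0.1  -0.01] g 0.47088825997393413 59.9994421005249
shift [-0.1  0.2 47.4]
```

View pics/m3.png

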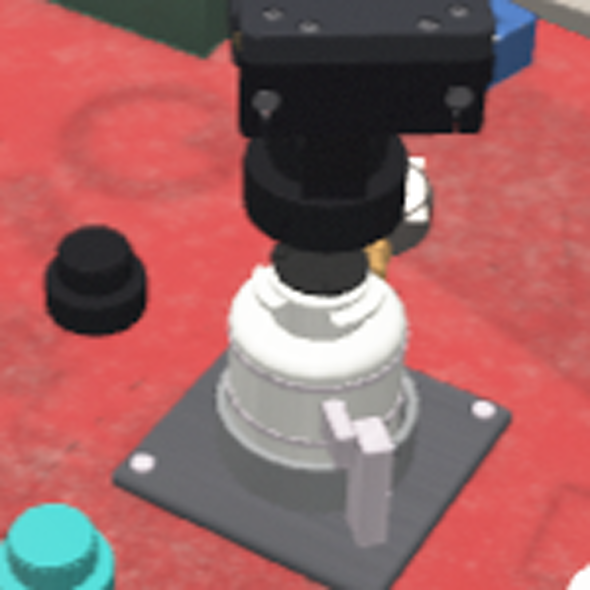

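The cap is held level at crop (325,190), clear above the open neck at (320,265). The canister is down, with its lug at the post at (340,420).

```bash
python3 -c "
from bench import ctrl
print(ctrl.close_job())"
```

```text
the job is handed in; nothing more can be done
None
```

I unscrewed the cap and handed the job in at about 9 s; no verdict came back. The cap is held level about 47 mm above its shut height, turned about 1.3 rad, and the canister is still down in the holder with its lug at the post.

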